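# Clamp a dibber in a cam-lever bench vise

### The job

The aluminium dibber lies loose in the open cam vise: clamp it there, ready for its point to be filed. Slide the moving jaw up until the dibber sits snug between both jaws, then throw the red cam lever over, past its centre, until it snaps against its stop and the dibber is gripped tight. Use a light fingertip push throughout (never more than about 15 N on the vise) and leave everything else on the bench where it stands.

Things in the scene. Friction and masses are not known exactly. Their poses are not given: they have to be found in the camera images.
- vise: blue cam-action bench vise, bolted down. Origin on the bench under mid-bed; z up, y along the bed from the sliding carriage to the fixed jaw, x across it (roughly away from the robot). Bed 90 mm wide, from y = -145 to +125 mm, top 28 mm above the bench; four bolted ears, 10 mm high, stick out 24 mm. The fingers may push on no part of it (carriage and lever included) with over 15 N.
- fixed_jaw: the fixed jaw at the +y end of the vise, lined with 6 mm of wood. Origin: at the foot of its clamping face, at bed height, mid-width; y points into the jaw. Jaw 76 mm wide (lining 70 mm), its top 45 mm above the bed.
- jaw: moving jaw, 76 mm wide, 44 mm high, wood-lined, on guide pins at the front of the carriage; axes as the vise. Origin on the lever's pivot axis at bed height; its clamping face lies 58 mm from there in +y. A stiff spring backs it (12 N per mm). The cam drives it only 4.9 mm forward: thrown from snug it grips with about 32 N, and loses some 8 N for each mm of slack left; over 25 N is tight.
- carriage (a joint): travel of the hand-slid carriage (3 kg) towards the fixed jaw (m): 0 fully back, 0.11 at most. Slides against about 3 N of friction. Where the dibber gets snug depends on its thickness where the jaws meet it and must be felt: the push rises above the friction, and at 8 to 12 N it is snug. Let go, it springs back up to 3 mm, still snug. With the lever over, the cam locks it to the bed.
- carriage_back (a point): middle of the upright back face of the carriage (facing -y of the vise), 46 mm above the bench; the face is 76 mm wide and spans 29 to 63 mm above the bench. The place to push.
- lever_pivot (a point): point on the upright pivot axis of the cam lever, 75 mm above the bench, on the carriage (35 mm ahead of its back face).
- lever_grip (a point): middle of the lever's red grip, 85 mm from the pivot axis, 75 mm above the bench. The grip is a level round bar 18 mm thick that runs from 53 to 115 mm from the axis (bare 14 mm wide steel bar nearer the axis). The lever swings level, above the 63 mm high carriage.
- cam_lever (a joint): lever angle (rad), counter-clockwise from above. 0: open, grip pointing to about -x of the vise; 1.65: dead centre; 1.95: over, on its stop, grip pointing to about -y. The grip's direction in the vise's frame is 3.01 + this angle. The push at the grip rises to about 5 N near 0.8 and falls to none at centre; let go well before centre it springs back; 0.1 past centre it snaps to the stop and stays.
- dibber: aluminium dibber 292 mm long with a wooden knob, lying loose on the vise bed between the jaws, tip to -x of the vise. A tapering round rod, 14 mm thick near its point, 36 mm at the knob (roughly 30 to 36 mm where it fills the jaws), about 0.3 kg. Origin on its lowest line, near mid-length; x runs towards the knob.
- pot: terracotta pot, 94 mm across, 82 mm high, standing on the bench; origin under its centre. Leave alone.
- tray: green plastic seedling tray 210 x 150 mm, 50 mm high; origin under its centre. Leave alone.
- vase: clear glass vase, 72 mm across, 170 mm high; origin under its centre. Leave alone.
- saucer: black plastic saucer, 124 mm across, 22 mm high; origin under its centre. Leave alone.
- file: flat steel file with a wooden handle, 245 mm long, 22 mm high, lying on the bench; origin under it, near its middle. Leave alone.
- brush: hand brush lying on the bench, origin under its middle. Leave alone.

How it is judged (in metres and radians):
On the way, in this order (a step that is already met when the one before it is completed fails the run):
1. the dibber is snug between both jaws, pressed by each, while the lever is still open (contact force between each of jaw, fixed_jaw and dibber above 1 N and value of joint cam_lever below 0.2 rad), for 0.1 s.
2. the cam lever has been thrown past centre and rests on its stop (value of joint cam_lever above 1.88 rad), for 0.2 s.
At the end, for the whole second after the job is handed in: the cam lever is over, on its stop (joint above 1.88 rad); the dibber lies level (within 0.25 rad) and still between the jaws, and each jaw grips it with more than 25 N (value of joint cam_lever above 1.88 rad and contact force between each of jaw, fixed_jaw and dibber above 25 N and linear speed of dibber below 0.02 m/s and angle between dibber's own x axis and vertical between 1.32 and 1.82 rad); the robot touches nothing.
It fails at once if the fingers push on the vise with over 15 N (contact force between the fingers and vise above 15 N).
It fails at once if one of the other things on the bench is shifted by over 20 mm (distance of any of pot, tray, vase, saucer, file, brush from where it was at the start of the episode above 0.02 m).
It fails at once if the vase or the pot is tipped over (angle between any of vase, pot's own z axis and vertical above 0.4 rad).
It also fails if it takes over 51 s, if anything falls off the work surface, if the arm or the gripper's body presses on something with over 40 N, if the wrist force passes 120 N, or if a joint passes its speed limit or range.

### The arm

A 6-joint arm with a two-finger parallel gripper is mounted at the origin on the work surface. World frame = base frame: x ahead of the robot, y to its left, z up, the work surface at z = 0. Lengths are in mm, angles in degrees, forces in N, time in s.
With the tool pointing down it reaches from about 350 to 850 mm from the base axis. Payload 8.1 kg.
Tool frame: the origin (TCP) lies midway between the tips of the shut fingers; the grasp point (between the pads) lies 19 mm behind it; z points along the fingers, y is the line along which they close (so a half turn about z gives the same grasp; the last joint's range is limited). The gripper opens to 85 mm and grips with 20 to 120 N. Pads are 22 mm wide; open, the fingers measure 114 mm over their backs; the gripper's body (76 mm by 85 mm) begins 54 mm behind the grasp point. The pads swing forward as they close: fully open they stand 13 mm farther back than shut.
Start: joints at [-77.831, 7.471, 85.268, -0, 87.261, -4.893], TCP at [176.071, -573.589, 231.292] pointing down, gripper open.
Joint ranges: [-169.43, 169.43], [-51.17, 129.36], [1.28, 143.12], [-76.62, 256.62], [0, 156.53], [-152.29, 152.29]. Speed limits (degrees/s): [136.94, 136.94, 159.86, 180, 180, 180].

### API

Orientations are given as [roll, pitch, yaw] about the fixed x, y, z axes, in that order (R = Rz(yaw) Ry(pitch) Rx(roll)).
In Python, from bench import sense, snapshot, order, finder gives the robot as it stands.
- The arm moves only by the tool send_rows, never from a script. Its argument "steps" is a list of rows, each a list of 2 entries, a list of its own where there are three numbers: the shift along the world's x, y, z in units of 30 mm (1.0 is 30 mm), then the turn, a rotation vector about the world's x, y, z in rad. In form: [[[dx, dy, dz], [wx, wy, wz]], ...]. A call has 1 to 10 rows; each row is the pose to reach, as a shift and turn from the pose commanded when the call began; what a row does not reach only later rows make up. A row lasts 1/8 s, in which the tool goes at most 62.5 mm and 10.7 degrees, less where a joint would pass 70% of its speed; a pose out of reach is approached as far as the arm can. A call with a gripper value outside its range is refused whole. "fingers" is the closure, from 0 (fully open) to 1 (shut), set as the call begins (left out, the last holds). The fingers move at their own pace and stop on an object; "squeeze" is the grip in N (left out, the last holds). Time passes only in rows, so rows that repeat a pose let the fingers close. It gives the time, the measured TCP pose, the force, the opening and the grip force at its end, in the units of the state.
- sense(): the state, without advancing time (a new reading comes with each control period).
- snapshot(name): name is "scene" or "top" or "wrist"; returns a dict with "img" (480x640x3 uint8, red, green, blue), "K" (3x3 intrinsics, pixels), "pose" (4x4, takes a point from camera to world coordinates). Camera axes: x right, y up, looking along -z (the intrinsics and any distortion apply to the point x, -y, -z); pixel columns grow to the right and rows downward; lengths in mm; the calibration is good to about 2 mm. A picture is of the moment at which its call begins. There is no depth.
- order.hand_in(): hands the job in; it is judged then, once.
Trained networks look in the newest picture that a camera, given by its name, has taken for a name from the list of things; names that differ only in an ending like _2 or _b are one class to them, and where a whole thing is asked for, a point or a joint stands for the part that bears it (a point fixed in the world has none). Each returns a list of dicts, best first, with "confidence" (0 to 1); they miss things now and then, are a little off and sometimes report something else, mostly with a low value. They report only what shows in the picture. A call takes as long as a camera call.
- finder.find_in(label, camera): "box" ([left, top, width, height] as shares, 0 to 1, of the picture: columns of its width, rows of its height, round what is visible of it).
- finder.trace(label, camera): "mask" (480x640 bool, what is visible of it) and "box" ([left, top, width, height] as shares, 0 to 1, of the picture: columns of its width, rows of its height, round what is visible of it).
- finder.pinpoint(label, camera): "at" ([column, row] as shares, 0 to 1, of the picture: columns of its width, rows of its height: a listed point, or the origin of a listed thing).
The state is a dict: "time": time; "joint_pos": joint angles; "qd": joint speeds; "joint_efforts": joint torques, N m; "tool_pos": TCP position; "tcp_rot": TCP orientation; "ft_force": force on the tool from outside, world axes, zero at the start; "wrist_torque": the same for the moment, N m; "finger_gap": finger opening in mm; "grip_force": force on a finger pad.
Only numpy, scipy, OpenCV 4.12 (cv2) and the standard library are available. Lean on these libraries where they do the work, as an engineer would, in place of code of your own. Each camera call takes 0.05 s, during which the arm holds its last target. There are 200 camera calls.

## Working session

There is one attempt and no reset: what is moved stays moved. The work goes in short steps, Python scripts to look and compute and a tool call to move; the robot and the scene stay as the last step left them, time stands still between calls to the robot, and variables do not carry over. Pictures are saved under pics/ and viewed, at most 10 in all, crops included, and the job is handed in when it is done.

Besides the shell and the picture viewer there is one more tool, called in YAML: its name, and indented under it one key for each argument. send_rows: Moves the arm, as the interface text tells. Its arguments: {"type":"object","properties":{"steps":{"type":"array"},"fingers":{"type":"number"},"squeeze":{"type":"number"}},"required":["steps"]}

```bash
mkdir -p pics; cat > h.py <<'E'
import numpy as np, cv2
from bench import sense, snapshot, order, finder
def ray(s,uv):
    K,P=np.array(s["K"]),np.array(s["pose"])
    p=np.linalg.solve(K,[uv[0],uv[1],1.]); d=P[:3,:3]@np.array([p[0],-p[1],-p[2]])
    return P[:3,3],d
def onz(s,uv,z):
    o,d=ray(s,uv); return o+d*(z-o[2])/d[2]
def proj(s,X):
    K,P=np.array(s["K"]),np.array(s["pose"]); c=P[:3,:3].T@(np.array(X)-P[:3,3]); p=K@np.array([c[0],-c[1],-c[2]]); return p[:2]/p[2]
E
python3 - <<'E'
from h import *
for c in ["top","scene"]:
    s=snapshot(c); cv2.imwrite(f"pics/{c}0.png",s["img"][:,:,::-1])
    print(c,{k:v for k,v in s.items() if k not in("img","K","pose")})
    for n,z in [("vise",0),("fixed_jaw",28),("jaw",28),("carriage_back",46),("lever_pivot",75),("lever_grip",75),("dibber",28),("pot",0),("tray",0),("vase",0),("saucer",0),("file",0),("brush",0)]:
        r=finder.pinpoint(n,c)
        for q in r[:1]:
            uv=np.array(q["at"])*[640,480]; print(n,round(q["confidence"],2),uv.round(0),onz(s,uv,z).round(1))
print(sense())
E
```

```text
top {}
vise 0.58 [344. 231.] [626.  -51.5   0. ]
fixed_jaw 0.84 [313. 229.] [629.3  28.2  28. ]
carriage_back 0.67 [385. 231.] [ 616.1 -150.8   46. ]
lever_pivot 0.71 [371. 223.] [ 631.1 -115.1   75. ]
lever_grip 0.62 [368. 263.] [ 533.4 -104.1   75. ]
dibber 0.61 [331. 247.] [580.1 -15.9  28. ]
pot 0.9 [456. 206.] [ 685.7 -346.     0. ]
tray 0.69 [169. 306.] [441.8 403.8   0. ]
vase 0.97 [154. 233.] [632.  446.3   0. ]
saucer 0.97 [190. 203.] [711.4 352.6   0. ]
file 0.95 [450. 298.] [ 445.9 -317.7    0. ]
brush 0.67 [492. 252.] [ 561.4 -432.4    0. ]
scene {}
fixed_jaw 0.82 [342. 256.] [633.3  31.8  28. ]
carriage_back 0.9 [293. 302.] [ 627.1 -152.    46. ]
lever_pivot 0.94 [301. 282.] [ 620.2 -112.4   75. ]
lever_grip 0.83 [279. 265.] [ 549.  -107.2   75. ]
dibber 0.77 [308. 257.] [567.8 -21.7  28. ]
pot 0.86 [258. 391.] [ 689.5 -346.9    0. ]
tray 0.56 [365. 152.] [445.9 409.6   0. ]
vase 0.76 [429. 172.] [645.3 450.7   0. ]
saucer 0.98 [435. 205.] [722.4 348.2   0. ]
file 0.79 [197. 321.] [ 462.6 -308.1    0. ]
brush 0.88 [189. 390.] [ 570.8 -434.4    0. ]
{'time': 1.4, 'joint_pos': array([-7.78298151e+01,  7.47377578e+00,  8.52690218e+01,  1.36818267e-03,
        8.72619214e+01, -4.89388488e+00]), 'qd': array([-0.01835164, -0.0595417 , -0.00309812,  0.01257452, -0.01072172,
        0.05081395]), 'joint_efforts': array([ 7.55334549e-04, -5.69304228e+01, -5.00856006e+01, -2.06544664e-04,
        1.37893287e-03, -2.74531271e-05]), 'tool_pos': array([ 176.08329262, -573.5672929 ,  231.25327002]), 'tcp_rot': array([-1.79995415e+02, -1.76421071e-03,  1.70640043e+01]), 'ft_force': array([-0.56571106,  0.25327653,  0.34530175]), 'wrist_torque': array([-0.02229893,  0.00527125,  0.04013361]), 'grip_force': 0.0, 'finger_gap': 85.44373788764862}
```

```bash
python3 - <<'E'
import cv2
a=cv2.imread("pics/top0.png")[170:330,260:480]; b=cv2.imread("pics/scene0.png")[210:370,190:410]
cv2.imwrite("pics/c0.png",cv2.vconcat([cv2.resize(a,(400,300),interpolation=2),cv2.resize(b,(400,300),interpolation=2)]))
E
```

```text
(no output)
```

View pics/c0.png

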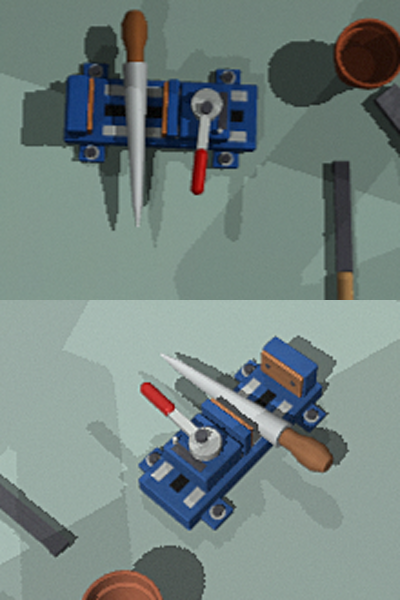

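The top crop shows the lever pointing to -x, with the vise bed almost along world y. The jaw gap is open, with the dibber in it about 20 mm in front of the moving jaw. I'll go above the carriage back with the fingers shut.

send_rows:
  steps:
    - [[1.5, 1.2, 0], [0, 0, -0.03]]
    - [[3, 2.5, 0], [0, 0, -0.06]]
    - [[4.6, 3.8, 0], [0, 0, -0.1]]
    - [[6.2, 5.2, 0], [0, 0, -0.13]]
    - [[7.8, 6.5, 0], [0, 0, -0.17]]
    - [[9.4, 7.9, 0], [0, 0, -0.2]]
    - [[11, 9.2, 0], [0, 0, -0.24]]
    - [[12.6, 10.5, 0], [0, 0, -0.27]]
    - [[14, 11.7, 0], [0, 0, -0.3]]
    - [[14.8, 12.4, 0], [0, 0, -0.3]]
  fingers: 1
  squeeze: 20

```text
time: 2.65
tool_pos: [621.8, -199.1, 231.0]
tcp_rot: [-180.0, -0.0, -0.0]
ft_force: [0.0, -0.4, 0.3]
finger_gap: -0.2
grip_force: 0.0
```

```bash
python3 - <<'E'
from h import *
s=snapshot("wrist"); cv2.imwrite("pics/w1.png",s["img"][:,:,::-1])
for n,z in [("fixed_jaw",28),("jaw",28),("carriage_back",46),("lever_pivot",75),("lever_grip",75),("dibber",28)]:
    for q in finder.pinpoint(n,"wrist")[:1]:
        uv=np.array(q["at"])*[640,480]; print(n,round(q["confidence"],2),uv.round(0),onz(s,uv,z).round(1))
q=sense(); print({k:q[k] for k in("time","tool_pos","tcp_rot","ft_force","finger_gap","joint_pos")})
E
```

```text
fixed_jaw 0.67 [ 82. 199.] [633.7  32.1  28. ]
carriage_back 0.77 [269. 215.] [ 622.1 -155.6   46. ]
lever_pivot 0.86 [220. 221.] [ 624.2 -115.6   75. ]
lever_grip 0.78 [214. 305.] [ 541.7 -102.9   75. ]
dibber 0.81 [144. 247.] [583.  -21.3  28. ]
{'time': 3.0, 'tool_pos': array([ 619.36462097, -202.58674191,  231.37642581]), 'tcp_rot': array([ 1.79985078e+02,  1.12274161e-02, -1.96994243e-01]), 'ft_force': array([-0.20793751, -0.67154207, -0.15321611]), 'finger_gap': 0.1265827017082023, 'joint_pos': array([-2.26084790e+01,  1.54468901e+01,  7.62220054e+01, -1.80827772e-02,
        8.83357950e+01,  6.75890397e+01])}
```

View pics/w1.png

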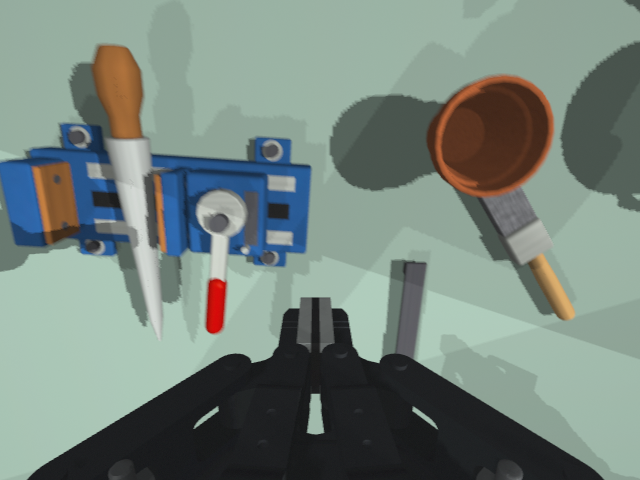

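The wrist view shows the carriage back face near column 268, row 215, and the bed tilted about -3.5°. The fingers are shut and the area behind the carriage is free. I'll lower the fingers behind the back face.

send_rows:
  steps:
    - [[0, 0, -1.3], [0, 0, -0.03]]
    - [[0, 0, -2.7], [0, 0, -0.06]]
    - [[0, 0, -4], [0, 0, -0.06]]
    - [[0, 0, -5.2], [0, 0, -0.06]]
    - [[0, 0, -6], [0, 0, -0.06]]
    - [[0, 0, -6.3], [0, 0, -0.06]]
    - [[0.02, 0.3, -6.3], [0, 0, -0.06]]
    - [[0.03, 0.5, -6.3], [0, 0, -0.06]]

```text
time: 4.0
tool_pos: [622.0, -186.5, 44.1]
tcp_rot: [180.0, -0.1, -3.6]
ft_force: [-0.3, 0.5, 0.9]
finger_gap: 0.2
grip_force: 0.0
```

send_rows:
  steps:
    - [[0, 0.07, 0], [0, 0, 0]]
    - [[0.01, 0.14, 0], [0, 0, 0]]
    - [[0.01, 0.21, 0], [0, 0, 0]]
    - [[0.02, 0.28, 0], [0, 0, 0]]
    - [[0.02, 0.35, 0], [0, 0, 0]]
    - [[0.02, 0.42, 0], [0, 0, 0]]

```text
time: 4.75
tool_pos: [621.5, -173.9, 42.2]
tcp_rot: [-180.0, 0.0, -3.6]
ft_force: [-0.7, 0.1, 0.4]
finger_gap: -0.1
grip_force: 0.0
```

send_rows:
  steps:
    - [[0, 0.06, 0], [0, 0, 0]]
    - [[0.01, 0.12, 0], [0, 0, 0]]
    - [[0.01, 0.18, 0], [0, 0, 0]]
    - [[0.02, 0.24, 0], [0, 0, 0]]
    - [[0.02, 0.3, 0], [0, 0, 0]]
    - [[0.02, 0.36, 0], [0, 0, 0]]
    - [[0.03, 0.42, 0], [0, 0, 0]]
    - [[0.03, 0.48, 0], [0, 0, 0]]

```text
time: 5.75
tool_pos: [622.6, -159.6, 42.3]
tcp_rot: [180.0, -0.0, -3.6]
ft_force: [0.8, -3.3, -1.1]
finger_gap: -0.1
grip_force: 1.5
```

send_rows:
  steps:
    - [[0, 0.07, 0], [0, 0, 0]]
    - [[0.01, 0.15, 0], [0, 0, 0]]
    - [[0.01, 0.23, 0], [0, 0, 0]]
    - [[0.02, 0.31, 0], [0, 0, 0]]
    - [[0.02, 0.39, 0], [0, 0, 0]]
    - [[0.03, 0.47, 0], [0, 0, 0]]
    - [[0.03, 0.55, 0], [0, 0, 0]]
    - [[0.04, 0.63, 0], [0, 0, 0]]
    - [[0.04, 0.71, 0], [0, 0, 0]]
    - [[0.05, 0.79, 0], [0, 0, 0]]

```text
time: 7.0
tool_pos: [624.0, -135.7, 42.4]
tcp_rot: [-180.0, -0.0, -3.6]
ft_force: [1.1, -3.0, 0.5]
finger_gap: 0.1
grip_force: 1.6
```

```bash
python3 - <<'E'
from h import *
s=snapshot("wrist"); cv2.imwrite("pics/w2.png",s["img"][:,:,::-1])
t=snapshot("top"); cv2.imwrite("pics/t2.png",cv2.resize(t["img"][170:330,260:480,::-1],(440,320)))
for n,z in [("fixed_jaw",28),("carriage_back",46),("lever_pivot",75),("lever_grip",75)]:
    for q in finder.pinpoint(n,"top")[:1]:
        uv=np.array(q["at"])*[640,480]; print(n,round(q["confidence"],2),onz(t,uv,z).round(1))
E
```

```text
fixed_jaw 0.82 [630.6  33.4  28. ]
carriage_back 0.61 [ 618.6 -120.6   46. ]
lever_grip 0.52 [539.5 -65.5  75. ]
```

View pics/w2.png

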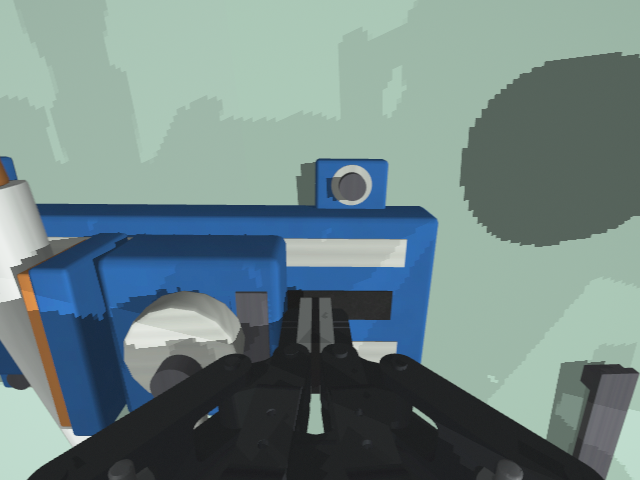

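The wrist view shows the fingertips against the back face mid-width, near column 315, row 310. The dibber already touches the moving jaw on the left. About 27 mm should remain.

send_rows:
  steps:
    - [[0, 0.06, 0], [0, 0, 0]]
    - [[0.01, 0.12, 0], [0, 0, 0]]
    - [[0.01, 0.18, 0], [0, 0, 0]]
    - [[0.02, 0.24, 0], [0, 0, 0]]
    - [[0.02, 0.3, 0], [0, 0, 0]]
    - [[0.02, 0.36, 0], [0, 0, 0]]
    - [[0.03, 0.42, 0], [0, 0, 0]]
    - [[0.03, 0.48, 0], [0, 0, 0]]
    - [[0.03, 0.54, 0], [0, 0, 0]]
    - [[0.04, 0.58, 0], [0, 0, 0]]

```text
time: 8.55
tool_pos: [625.2, -118.3, 42.4]
tcp_rot: [-180.0, -0.0, -3.6]
ft_force: [-2.9, -3.9, -0.2]
finger_gap: -0.4
grip_force: 1.5
```

send_rows:
  steps:
    - [[0, 0.03, 0], [0, 0, 0]]
    - [[0, 0.06, 0], [0, 0, 0]]
    - [[0, 0.09, 0], [0, 0, 0]]
    - [[0.01, 0.12, 0], [0, 0, 0]]

```text
time: 9.05
tool_pos: [625.4, -115.0, 42.3]
tcp_rot: [180.0, 0.0, -3.6]
ft_force: [-2.6, -3.8, -0.4]
finger_gap: 0.0
grip_force: 2.2
```

send_rows:
  steps:
    - [[0, 0.03, 0], [0, 0, 0]]
    - [[0, 0.06, 0], [0, 0, 0]]
    - [[0, 0.09, 0], [0, 0, 0]]
    - [[0.01, 0.12, 0], [0, 0, 0]]

```text
time: 9.55
tool_pos: [625.7, -111.1, 42.3]
tcp_rot: [-180.0, 0.0, -3.6]
ft_force: [-2.4, -3.5, 0.3]
finger_gap: 0.1
grip_force: 1.9
```

send_rows:
  steps:
    - [[0, 0.02, 0], [0, 0, 0]]
    - [[0, 0.04, 0], [0, 0, 0]]
    - [[0, 0.06, 0], [0, 0, 0]]

```text
time: 9.93
tool_pos: [625.8, -109.5, 42.3]
tcp_rot: [180.0, -0.0, -3.6]
ft_force: [-1.8, -3.5, 0.0]
finger_gap: -0.1
grip_force: 1.9
```

send_rows:
  steps:
    - [[0, 0.02, 0], [0, 0, 0]]
    - [[0, 0.04, 0], [0, 0, 0]]
    - [[0, 0.06, 0], [0, 0, 0]]

```text
time: 10.3
tool_pos: [625.9, -107.6, 42.4]
tcp_rot: [-180.0, -0.0, -3.6]
ft_force: [-0.7, -3.0, -0.4]
finger_gap: -0.1
grip_force: 1.8
```

send_rows:
  steps:
    - [[0, 0.02, 0], [0, 0, 0]]
    - [[0, 0.04, 0], [0, 0, 0]]

```text
time: 10.55
tool_pos: [625.9, -106.5, 42.4]
tcp_rot: [180.0, -0.0, -3.6]
ft_force: [0.5, -3.8, -0.6]
finger_gap: -0.2
grip_force: 2.1
```

send_rows:
  steps:
    - [[0, 0.02, 0], [0, 0, 0]]
    - [[0, 0.04, 0], [0, 0, 0]]

```text
time: 10.8
tool_pos: [626.0, -105.3, 42.4]
tcp_rot: [180.0, -0.0, -3.6]
ft_force: [1.5, -5.0, -1.2]
finger_gap: 0.0
grip_force: 2.0
```

send_rows:
  steps:
    - [[0, 0.01, 0], [0, 0, 0]]
    - [[0, 0.02, 0], [0, 0, 0]]

```text
time: 11.05
tool_pos: [626.0, -104.7, 42.4]
tcp_rot: [180.0, -0.0, -3.6]
ft_force: [1.5, -4.9, -1.6]
finger_gap: -0.4
grip_force: 2.0
```

send_rows:
  steps:
    - [[0, 0.01, 0], [0, 0, 0]]
    - [[0, 0.02, 0], [0, 0, 0]]

```text
time: 11.3
tool_pos: [626.0, -104.1, 42.4]
tcp_rot: [180.0, -0.0, -3.6]
ft_force: [2.0, -4.5, -1.6]
finger_gap: 0.0
grip_force: 2.0
```

send_rows:
  steps:
    - [[0, 0.02, 0], [0, 0, 0]]
    - [[0, 0.03, 0], [0, 0, 0]]

```text
time: 11.55
tool_pos: [625.9, -103.2, 42.4]
tcp_rot: [180.0, -0.0, -3.6]
ft_force: [2.5, -4.6, -1.6]
finger_gap: -0.1
grip_force: 2.1
```

send_rows:
  steps:
    - [[0, 0.02, 0], [0, 0, 0]]
    - [[0, 0.03, 0], [0, 0, 0]]

```text
time: 11.8
tool_pos: [626.0, -102.7, 42.5]
tcp_rot: [180.0, -0.0, -3.6]
ft_force: [2.0, -6.1, -2.1]
finger_gap: 0.0
grip_force: 3.0
```

```bash
python3 - <<'E'
from h import *
t=snapshot("top"); s=snapshot("scene")
cv2.imwrite("pics/t3.png",cv2.vconcat([cv2.resize(t["img"][170:330,260:480,::-1],(440,320)),cv2.resize(s["img"][210:330,240:405,::-1],(440,320-40))]))
E
```

```text
(no output)
```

View pics/t3.png

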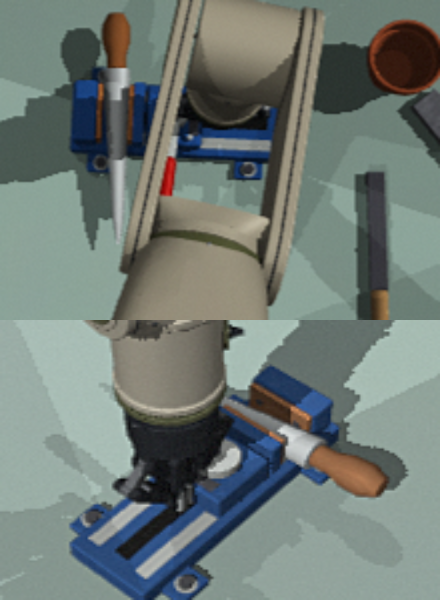

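The top crop shows the dibber all but against both linings (columns 100–135). It is nearly snug, so I'll continue in half-millimetre steps.

send_rows:
  steps:
    - [[0, 0.015, 0], [0, 0, 0]]
    - [[0, 0.03, 0], [0, 0, 0]]

```text
time: 12.15
tool_pos: [626.0, -102.2, 42.5]
tcp_rot: [179.9, -0.0, -3.6]
ft_force: [2.8, -8.1, -2.1]
finger_gap: -0.2
grip_force: 4.0
```

send_rows:
  steps:
    - [[0, 0.01, 0], [0, 0, 0]]
    - [[0, 0.02, 0], [0, 0, 0]]

```text
time: 12.4
tool_pos: [626.0, -102.0, 42.5]
tcp_rot: [179.9, -0.0, -3.6]
ft_force: [3.8, -9.8, -2.4]
finger_gap: 0.1
grip_force: 4.6
```

send_rows:
  steps:
    - [[0, 0.005, 0], [0, 0, 0]]
    - [[0, 0.005, 0], [0, 0, 0]]
    - [[0, 0.005, 0], [0, 0, 0]]

```text
time: 12.78
tool_pos: [626.0, -101.9, 42.5]
tcp_rot: [179.9, -0.0, -3.6]
ft_force: [3.0, -9.2, -2.4]
finger_gap: 0.0
grip_force: 4.6
```

send_rows:
  steps:
    - [[0, -0.1, 0], [0, 0, 0]]
    - [[0, -0.4, 0], [0, 0, 0]]
    - [[0, -0.8, 0.2], [0, 0, 0]]
    - [[0, -0.8, 1.6], [0, 0, 0]]
    - [[0, -0.8, 3], [0, 0, 0]]
    - [[-1, -0.6, 4.4], [0, 0, 0.03]]
    - [[-2, -0.4, 5.2], [0, 0, 0.06]]
    - [[-2.2, -0.3, 5.2], [0, 0, 0.06]]
    - [[-2.2, -0.3, 5.2], [0, 0, 0.06]]

```text
time: 13.9
tool_pos: [559.6, -109.8, 198.1]
tcp_rot: [-180.0, -0.0, -0.2]
ft_force: [0.1, -0.2, -0.7]
finger_gap: 0.3
grip_force: 0.0
```

```bash
python3 - <<'E'
from h import *
s=snapshot("wrist"); cv2.imwrite("pics/w4.png",s["img"][:,:,::-1])
for n,z in [("fixed_jaw",28),("jaw",28),("carriage_back",46),("lever_pivot",75),("lever_grip",75)]:
    for q in finder.pinpoint(n,"wrist")[:1]:
        uv=np.array(q["at"])*[640,480]; print(n,round(q["confidence"],2),uv.round(0),onz(s,uv,z).round(1))
print(sense()["tool_pos"],sense()["ft_force"])
E
```

```text
fixed_jaw 0.72 [250. 139.] [630.1 -54.9  28. ]
carriage_back 0.91 [289. 143.] [627.7 -88.8  46. ]
lever_pivot 0.94 [237. 146.] [627.1 -53.5  75. ]
lever_grip 0.9 [226. 252.] [545.2 -38.5  75. ]
[ 559.70487857 -109.65057973  197.22300384] [0.97767069 0.12445373 0.18470794]
```

View pics/w4.png

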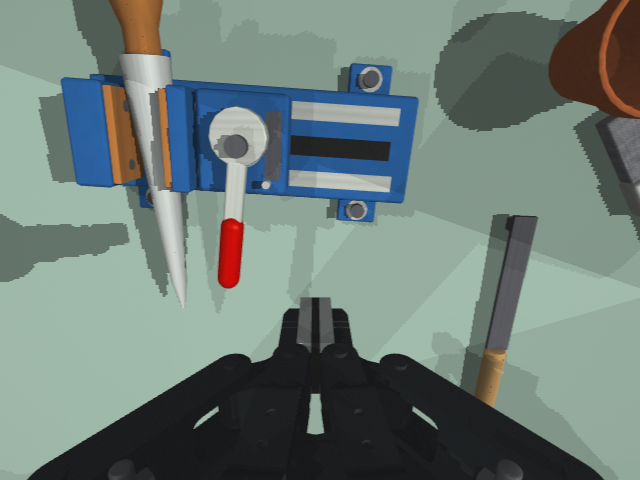

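The wrist view shows the pivot near (237,146) and the grip near (226,252). The dibber is held between both linings at columns 130–165, and there is room to the left of the grip for the fingers. Next I'll work out the arc.

```bash
python3 - <<'E'
from h import *
piv=np.array([627.1,-53.5]); r=98
def P(th,d):
    f=np.radians(169.6)+th; return piv+r*np.array([np.cos(f),np.sin(f)])-d*np.array([-np.sin(f),np.cos(f)])
c=np.array([559.8,-109.65]); print("hover",((P(0,34)-c)/30).round(2),"z",(62-198.3)/30)
a=P(0,34)
print("touch",((P(0,24)-a)/30).round(2))
ths=np.arange(0,1.9,.06); prev=P(0,24); t0=0
for k in range(0,32,8):
    print([[*((P(t,23)-prev)/30).round(2),round(t-t0,2)] for t in ths[k+1:k+9]])
    prev,t0=P(ths[min(k+8,31)],23),ths[min(k+8,31)]; print(t0,prev)
E
```

```text
hover [-0.77  3.58] z -4.543333333333334
touch [-0.06 -0.33]
[[np.float64(-0.08), np.float64(-0.22), np.float64(0.06)], [np.float64(-0.14), np.float64(-0.41), np.float64(0.12)], [np.float64(-0.2), np.float64(-0.6), np.float64(0.18)], [np.float64(-0.24), np.float64(-0.8), np.float64(0.24)], [np.float64(-0.27), np.float64(-1.0), np.float64(0.3)], [np.float64(-0.28), np.float64(-1.2), np.float64(0.36)], [np.float64(-0.29), np.float64(-1.4), np.float64(0.42)], [np.float64(-0.28), np.float64(-1.6), np.float64(0.48)]]
0.48 [526.66959255 -60.33617294]
[[np.float64(0.02), np.float64(-0.2), np.float64(0.06)], [np.float64(0.05), np.float64(-0.4), np.float64(0.12)], [np.float64(0.09), np.float64(-0.6), np.float64(0.18)], [np.float64(0.15), np.float64(-0.79), np.float64(0.24)], [np.float64(0.22), np.float64(-0.98), np.float64(0.3)], [np.float64(0.29), np.float64(-1.16), np.float64(0.36)], [np.float64(0.38), np.float64(-1.35), np.float64(0.42)], [np.float64(0.48), np.float64(-1.52), np.float64(0.48)]]
0.96 [ 541.17554081 -105.94032144]
[[np.float64(0.11), np.float64(-0.17), np.float64(0.06)], [np
[... 173 characters left out ...]
oat64(0.64), np.float64(-0.77), np.float64(0.3)], [np.float64(0.8), np.float64(-0.9), np.float64(0.36)], [np.float64(0.96), np.float64(-1.02), np.float64(0.42)], [np.float64(1.13), np.float64(-1.13), np.float64(0.48)]]
1.44 [ 575.10128935 -139.69242479]
[[np.float64(0.18), np.float64(-0.1), np.float64(0.06)], [np.float64(0.36), np.float64(-0.19), np.float64(0.12)], [np.float64(0.54), np.float64(-0.26), np.float64(0.18)], [np.float64(0.73), np.float64(-0.33), np.float64(0.24)], [np.float64(0.93), np.float64(-0.38), np.float64(0.3)], [np.float64(1.12), np.float64(-0.43), np.float64(0.36)], [np.float64(1.32), np.float64(-0.46), np.float64(0.42)]]
1.8599999999999999 [ 614.76641458 -153.40436763]
```

send_rows:
  steps:
    - [[-0.2, 1.2, 0], [0, 0, -0.06]]
    - [[-0.5, 2.6, 0], [0, 0, -0.12]]
    - [[-0.77, 3.58, 0], [0, 0, -0.18]]
    - [[-0.77, 3.58, 0], [0, 0, -0.18]]
    - [[-0.77, 3.58, -1.4], [0, 0, -0.18]]
    - [[-0.77, 3.58, -2.8], [0, 0, -0.18]]
    - [[-0.77, 3.58, -4], [0, 0, -0.18]]
    - [[-0.77, 3.58, -4.5], [0, 0, -0.18]]
    - [[-0.77, 3.58, -4.5], [0, 0, -0.18]]

```text
time: 15.32
tool_pos: [536.1, -2.7, 62.5]
tcp_rot: [180.0, 0.1, -10.4]
ft_force: [0.9, -1.0, 0.7]
finger_gap: -0.1
grip_force: 0.0
```

send_rows:
  steps:
    - [[-0.02, -0.1, 0], [0, 0, 0]]
    - [[-0.04, -0.2, 0], [0, 0, 0]]
    - [[-0.05, -0.27, 0], [0, 0, 0]]
    - [[-0.06, -0.33, 0], [0, 0, 0]]

```text
time: 15.82
tool_pos: [535.1, -12.3, 63.8]
tcp_rot: [-180.0, -0.0, -10.4]
ft_force: [0.2, -0.9, -0.9]
finger_gap: 0.0
grip_force: 0.0
```

send_rows:
  steps:
    - [[-0.08, -0.22, 0], [0, 0, 0.06]]
    - [[-0.14, -0.41, 0], [0, 0, 0.12]]
    - [[-0.2, -0.6, 0], [0, 0, 0.18]]
    - [[-0.24, -0.8, 0], [0, 0, 0.24]]
    - [[-0.27, -1.0, 0], [0, 0, 0.3]]
    - [[-0.28, -1.2, 0], [0, 0, 0.36]]
    - [[-0.29, -1.4, 0], [0, 0, 0.42]]
    - [[-0.28, -1.6, 0], [0, 0, 0.48]]

```text
time: 16.82
tool_pos: [526.2, -59.6, 63.5]
tcp_rot: [-179.9, 0.0, 17.2]
ft_force: [-2.7, 2.6, 2.2]
finger_gap: -0.0
grip_force: 2.2
```

```bash
python3 - <<'E'
from h import *
s=snapshot("wrist"); cv2.imwrite("pics/w5.png",s["img"][:,:,::-1])
for n,z in [("carriage_back",46),("lever_pivot",75),("lever_grip",75)]:
    for q in finder.pinpoint(n,"wrist")[:1]:
        uv=np.array(q["at"])*[640,480]; print(n,round(q["confidence"],2),uv.round(0),onz(s,uv,z).round(1))
print(sense()["ft_force"])
E
```

```text
carriage_back 0.6 [451. 115.] [626.6 -89.5  46. ]
lever_pivot 0.65 [386.  79.] [627.2 -53.9  75. ]
lever_grip 0.86 [367. 301.] [546.3 -76.4  75. ]
[-1.05049384  2.1813738   0.9454851 ]
```

View pics/w5.png

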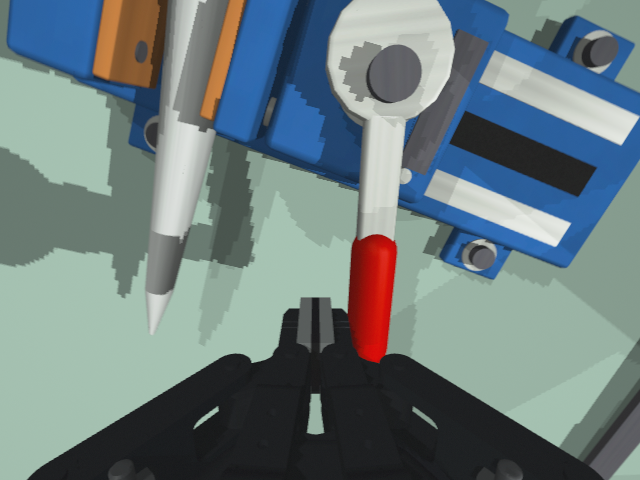

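The fingers are flat on the red grip at (350,310), the lever is at about 0.45 rad, and the carriage hasn't moved. I'll carry on along the arc.

send_rows:
  steps:
    - [[0.02, -0.2, 0], [0, 0, 0.06]]
    - [[0.05, -0.4, 0], [0, 0, 0.12]]
    - [[0.09, -0.6, 0], [0, 0, 0.18]]
    - [[0.15, -0.79, 0], [0, 0, 0.24]]
    - [[0.22, -0.98, 0], [0, 0, 0.3]]
    - [[0.29, -1.16, 0], [0, 0, 0.36]]
    - [[0.38, -1.35, 0], [0, 0, 0.42]]
    - [[0.48, -1.52, 0], [0, 0, 0.48]]

```text
time: 18.02
tool_pos: [539.9, -105.1, 62.9]
tcp_rot: [-179.9, 0.1, 44.6]
ft_force: [-5.2, 3.7, 4.1]
finger_gap: -0.2
grip_force: 3.3
```

send_rows:
  steps:
    - [[0.11, -0.17, 0], [0, 0, 0.06]]
    - [[0.23, -0.33, 0], [0, 0, 0.12]]
    - [[0.36, -0.48, 0], [0, 0, 0.18]]
    - [[0.5, -0.63, 0], [0, 0, 0.24]]
    - [[0.64, -0.77, 0], [0, 0, 0.3]]
    - [[0.8, -0.9, 0], [0, 0, 0.36]]
    - [[0.96, -1.02, 0], [0, 0, 0.42]]
    - [[1.13, -1.13, 0], [0, 0, 0.48]]

```text
time: 19.02
tool_pos: [573.8, -139.6, 62.7]
tcp_rot: [-179.9, 0.0, 72.1]
ft_force: [-4.7, 0.6, 2.0]
finger_gap: -0.0
grip_force: 2.3
```

send_rows:
  steps:
    - [[0.18, -0.1, 0], [0, 0, 0.06]]
    - [[0.36, -0.19, 0], [0, 0, 0.12]]
    - [[0.54, -0.26, 0], [0, 0, 0.18]]
    - [[0.73, -0.33, 0], [0, 0, 0.24]]
    - [[0.93, -0.38, 0], [0, 0, 0.3]]
    - [[1.12, -0.43, 0], [0, 0, 0.36]]

```text
time: 19.77
tool_pos: [608.0, -152.7, 62.7]
tcp_rot: [-179.9, 0.0, 92.7]
ft_force: [-1.0, 0.3, 0.7]
finger_gap: 0.1
grip_force: 0.7
```

```bash
python3 - <<'E'
from h import *
s=snapshot("wrist"); cv2.imwrite("pics/w6.png",s["img"][:,:,::-1])
for n,z in [("carriage_back",46),("lever_pivot",75),("lever_grip",75)]:
    for q in finder.pinpoint(n,"wrist")[:1]:
        uv=np.array(q["at"])*[640,480]; print(n,round(q["confidence"],2),uv.round(0),onz(s,uv,z).round(1))
print(sense()["ft_force"])
E
```

```text
carriage_back 0.9 [358. 170.] [624.8 -88.9  46. ]
lever_pivot 0.77 [384.  78.] [627.2 -54.2  75. ]
lever_grip 0.7 [371. 300.] [ 631.4 -137.8   75. ]
[ 0.57881493 -0.38791141  0.7793493 ]
```

View pics/w6.png

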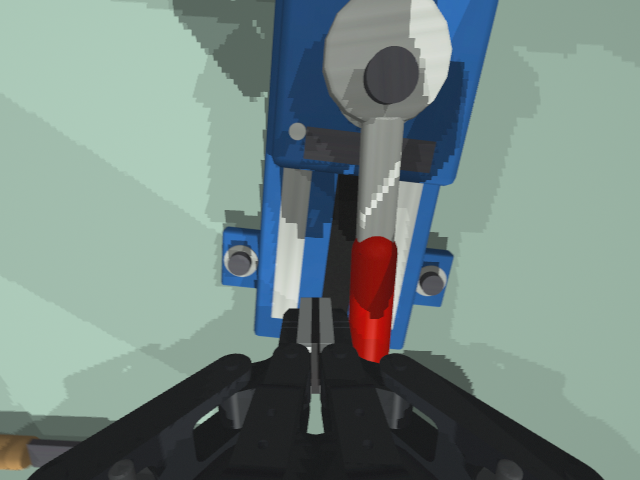

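The grip is at (371,300), so the lever is at about 1.80 rad. It is past centre but not yet on its stop, so I'll push a little farther.

send_rows:
  steps:
    - [[0.1, -0.02, 0], [0, 0, 0.03]]
    - [[0.2, -0.03, 0], [0, 0, 0.06]]
    - [[0.3, -0.04, 0], [0, 0, 0.09]]

```text
time: 20.35
tool_pos: [617.6, -153.8, 63.4]
tcp_rot: [180.0, 0.0, 98.0]
ft_force: [0.7, 0.2, 0.7]
finger_gap: 0.1
grip_force: 0.1
```

```bash
python3 - <<'E'
from h import *
s=snapshot("wrist"); cv2.imwrite("pics/w7.png",s["img"][:,:,::-1])
for n,z in [("lever_pivot",75),("lever_grip",75)]:
    for q in finder.pinpoint(n,"wrist")[:1]:
        uv=np.array(q["at"])*[640,480]; print(n,round(q["confidence"],2),uv.round(0),onz(s,uv,z).round(1))
print(sense()["ft_force"],sense()["tool_pos"])
E
```

```text
lever_pivot 0.91 [383.  81.] [627.8 -54.9  75. ]
lever_grip 0.63 [369. 300.] [ 638.6 -137.3   75. ]
[ 0.69083046 -0.58482384  0.09567444] [ 617.54752198 -153.75827882   63.29818806]
```

send_rows:
  steps:
    - [[0.05, 0, 0], [0, 0, 0.01]]
    - [[0.1, 0, 0], [0, 0, 0.02]]
    - [[0.13, 0, 0], [0, 0, 0.03]]

```text
time: 20.88
tool_pos: [621.3, -153.7, 63.3]
tcp_rot: [-180.0, -0.0, 99.6]
ft_force: [-0.0, 0.7, -0.0]
finger_gap: 0.2
grip_force: 0.0
```

```bash
python3 - <<'E'
from h import *
s=snapshot("wrist"); cv2.imwrite("pics/w8.png",s["img"][:,:,::-1])
for n,z in [("lever_pivot",75),("lever_grip",75)]:
    for q in finder.pinpoint(n,"wrist")[:1]:
        uv=np.array(q["at"])*[640,480]; print(n,round(q["confidence"],2),uv.round(0),onz(s,uv,z).round(1))
print(sense()["ft_force"],sense()["tool_pos"])
E
```

```text
lever_pivot 0.86 [381.  81.] [628.2 -54.6  75. ]
lever_grip 0.93 [368. 301.] [ 641.8 -136.8   75. ]
[-0.72034023 -0.61602712 -0.3415742 ] [ 621.30715169 -153.76654906   63.2921212 ]
```

View pics/w8.png

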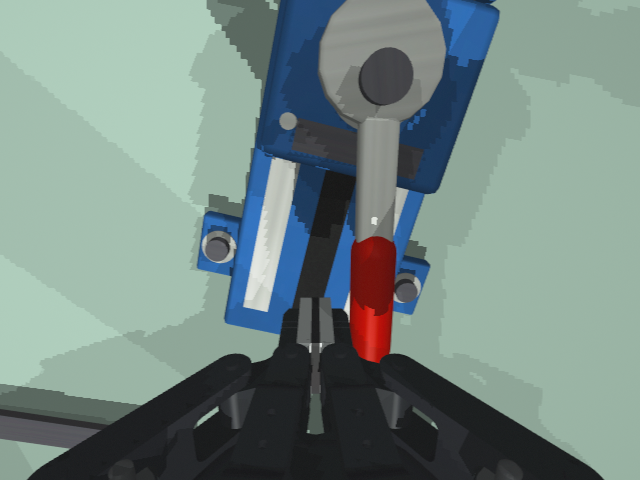

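The lever reads about 1.92 rad with no force on the fingers. I'll back off to see whether it stays on its stop.

send_rows:
  steps:
    - [[-0.2, 0, 0], [0, 0, 0]]
    - [[-0.6, 0, 0], [0, 0, 0]]
    - [[-1, 0, 0], [0, 0, 0]]
    - [[-1.2, 0, 0.5], [0, 0, 0]]
    - [[-1.2, 0, 2], [0, 0, 0]]
    - [[-1.2, 0, 3.4], [0, 0, 0]]
    - [[-1.2, 0, 3.4], [0, 0, 0]]

```text
time: 21.9
tool_pos: [588.2, -154.9, 172.0]
tcp_rot: [179.5, 0.3, 99.6]
ft_force: [-0.7, 0.5, 0.4]
finger_gap: -0.1
grip_force: 0.0
```

```bash
python3 - <<'E'
from h import *
s=snapshot("wrist"); cv2.imwrite("pics/w9.png",s["img"][:,:,::-1])
for n,z in [("carriage_back",46),("lever_pivot",75),("lever_grip",75)]:
    for q in finder.pinpoint(n,"wrist")[:1]:
        uv=np.array(q["at"])*[640,480]; print(n,round(q["confidence"],2),uv.round(0),onz(s,uv,z).round(1))
print(sense()["ft_force"],sense()["tool_pos"])
E
```

```text
carriage_back 0.84 [377. 154.] [625.7 -87.7  46. ]
lever_pivot 0.94 [401. 109.] [628.5 -56.8  75. ]
lever_grip 0.89 [391. 235.] [ 642.5 -139.8   75. ]
[-0.31821952  0.00877158 -0.55674598] [ 584.47484828 -153.51474249  164.41622616]
```

View pics/w9.png

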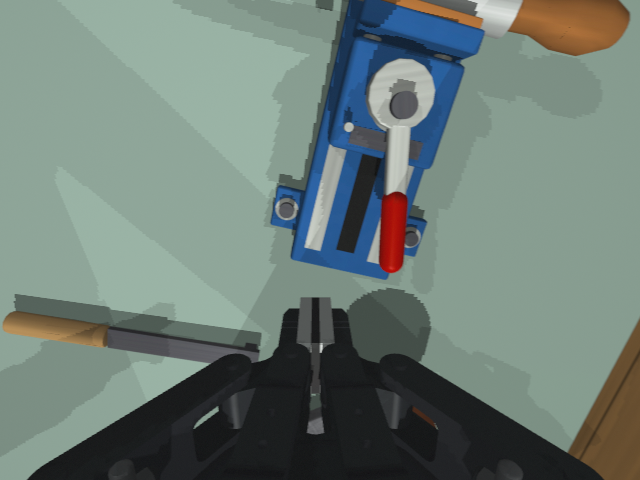

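The lever stayed over, with its grip at (391,235), and the carriage hasn't moved. I'll make sure it is on the stop with a light touch, since the force should rise there.

send_rows:
  steps:
    - [[0, 0, -1.5], [0, 0, 0]]
    - [[0, 0, -2.9], [0, 0, 0]]
    - [[0, 0, -3.4], [0, 0, 0]]
    - [[0.4, 0, -3.4], [0, 0, 0]]
    - [[0.8, 0, -3.4], [0, 0, 0]]
    - [[1.1, 0, -3.4], [0, 0, 0]]
    - [[1.2, 0, -3.4], [0, 0, 0]]
    - [[1.24, 0, -3.4], [0, 0, 0]]

```text
time: 23.1
tool_pos: [622.5, -154.1, 64.2]
tcp_rot: [-180.0, 0.0, 99.6]
ft_force: [-6.9, -1.0, 7.8]
finger_gap: -0.1
grip_force: 3.9
```

send_rows:
  steps:
    - [[0.02, 0, 0], [0, 0, 0]]
    - [[0.04, 0, 0], [0, 0, 0]]

```text
time: 23.35
tool_pos: [622.7, -154.2, 64.2]
tcp_rot: [-179.9, 0.0, 99.6]
ft_force: [-10.5, -0.1, 9.1]
finger_gap: 0.0
grip_force: 5.7
```

send_rows:
  steps:
    - [[0.015, 0, 0], [0, 0, 0]]
    - [[0.03, 0, 0], [0, 0, 0]]

```text
time: 23.6
tool_pos: [622.9, -154.2, 64.1]
tcp_rot: [-179.8, -0.0, 99.6]
ft_force: [-13.6, -0.5, 10.7]
finger_gap: -0.2
grip_force: 7.3
```

send_rows:
  steps:
    - [[-0.2, 0, 0], [0, 0, 0]]
    - [[-0.6, 0, 0], [0, 0, 0]]
    - [[-1, 0, 0], [0, 0, 0]]
    - [[-1.2, 0, 0.5], [0, 0, 0]]
    - [[-1.2, 0, 2], [0, 0, 0]]
    - [[-1.2, -1, 3.4], [0, 0, 0]]
    - [[-1.2, -1.5, 4.5], [0, 0, 0]]
    - [[-1.2, -1.5, 4.5], [0, 0, 0]]

```text
time: 24.6
tool_pos: [590.6, -200.9, 204.0]
tcp_rot: [179.6, 0.3, 99.5]
ft_force: [0.9, 0.3, 0.7]
finger_gap: -0.0
grip_force: 0.0
```

```bash
python3 - <<'E'
from h import *
s=snapshot("wrist")
for n,z in [("carriage_back",46),("lever_pivot",75),("lever_grip",75)]:
    for q in finder.pinpoint(n,"wrist")[:1]:
        print(n,onz(s,np.array(q["at"])*[640,480],z).round(1))
print(sense()["ft_force"],sense()["tool_pos"],sense()["time"])
print(order.hand_in())
E
```

```text
carriage_back [625.9 -89.4  46. ]
lever_pivot [625.7 -55.7  75. ]
lever_grip [ 641.8 -136.9   75. ]
[ 0.35556666  0.30526313 -1.17674346] [ 587.7787071  -197.9634399   197.06048716] 24.8
the job is handed in; nothing more can be done
None
```

I handed the job in at 24.8 s with the dibber clamped and the lever firm on its stop, but it may fail on force: my unneeded last check push on the lever read about 13.6 N sideways and 10.7 N upward (about 17 N combined, limit 15 N), and the over-25 N grip was not measured.

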